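Crank the split core to the pointer and park the crank

TASK

Turn the crank of the core bench clockwise (seen from above) by its black grip to run the carriage along until the pale ash layer of the split core lies under the tip of the red pointer; the freewheel grips that way only, so the core cannot be cranked back: stop in time. Then turn the crank back the other way, where it spins loose, until its grip stands over the yellow parking spot on the drive case, with the ash layer still under the pointer, and let go. Never touch the core or the carriage, and leave the things around the bench where they are.

Things in the scene. Friction and masses are not known exactly. Their poses are not given: they have to be found in the camera images.
- crank_axis (a point): A point on the upright turning axis of the crank, 133 mm above the table, at the height of the middle of the crank's grip. The bench is fixed to the table. Its frame (the axes of this point): z up, +x from the crank towards the rails that carry the carriage, y along the rails. In this frame the drive case below the crank spans x -45 to 90 mm, y -50 to 50 mm, its top 58 mm above the table; the base plate of the rails spans x 120 to 280 mm, y -410 to 410 mm.
- crank_grip (a point): Centre of the black upright grip of the crank: a plain cylinder 27 mm in diameter and 64 mm tall, from 101 to 165 mm above the table, that spins freely on its own pin. It stands 70 mm from the crank's axis, on top of a flat steel arm 20 mm wide whose top is 89 mm above the table (91 mm right under the grip), and nothing stands higher than that in its whole circle. About 2.5 N at the grip drive the carriage, 0.5 N turn it loose.
- crank (a joint): Angle of the crank (rad), growing clockwise as seen from above; 0 and every full turn from it: arm along +x of the bench, grip over the parking spot. No stops. Clockwise the spring pawl under the lug opposite the arm catches the 15-tooth ratchet wheel, after at most 0.42 rad of idle turning, and drives the carriage to -y of the bench, 25.5 mm for each radian (160 mm a turn). Counter-clockwise the pawl clicks over the teeth and the carriage stands still.
- park_spot (a point): Centre of the yellow parking spot, a disc of 32 mm on top of the drive case, 61 mm above the table, 70 mm from the crank's axis on the side of the rails.
- ash_layer (a point): Centre of the top face of the pale ash layer, a cream band 16 mm wide (along y of the bench) right across the brown mud of the split core, about 81 mm above the table. It moves with the core and the carriage. The core is half of a white plastic liner, 70 mm wide and 360 mm long along y, with red end caps, lying loose in the carriage's cradle.
- pointer (a point): Tip of the red pointer, fixed, over the middle line of the core, 102 mm above the table and 21 mm above the core. The pointer is a thin blade that comes in along x from a clamp block and post on the far side of the core. Its axes are those of the bench. At the start the ash layer is 195 to 275 mm from it, on the +y side.
- carriage: The aluminium carriage, a plate 110 x 400 mm, on its two rails; the origin is at its middle, 34 mm above the table. It can run 320 mm from its start to -y of the bench, with about 4 N of friction, and stays where it is.
- core: The split core (see ash_layer), 1.1 kg; the origin is at the middle of its underside. Not to be touched.
- scraper: Bystander: scraper with blue handle and steel blade, 185 mm long, lying flat.
- notebook: Bystander: yellow notebook, 125 x 185 x 16 mm, lying flat.
- jar: Bystander: clear sample jar with white lid, 60 mm in diameter, 75 mm tall.

How it is judged:
On the way:
1. the ash layer is cranked under the pointer (y of ash_layer in the frame of pointer between -0.008 and 0.008 m), for 0.2 s.
At the end, for the whole second after the job is handed in: The pointer's tip stands over the ash layer (within 8 mm of its middle line, measured along the rails), the core lies level and still in the carriage, and the middle of the crank's grip is within 16 mm, seen from above, of the middle of the yellow parking spot (all of step 1 and horizontal distance between crank_grip and park_spot below 0.016 m and angle between core's own z axis and vertical below 0.05 rad and linear speed of core below 0.01 m/s); the robot touches nothing.
It fails at once if the robot touches the core or the carriage (contact force between any of core, carriage and the fingers above 0.5 N or contact force between any of core, carriage and the arm above 0.5 N).
It fails at once if a bystander is shifted by more than 25 mm (distance of any of scraper, notebook, jar from where it was at the start of the episode above 0.025 m).
It also fails if it takes over 64 s, if anything falls off the work surface, if the arm or the gripper's body presses on something with over 40 N, if the wrist force passes 120 N, or if a joint passes its speed limit or range.

ROBOT

A 6-joint arm with a two-finger parallel gripper is mounted at the origin on the work surface. World frame = base frame: x ahead of the robot, y to its left, z up, the work surface at z = 0. Lengths are in m, angles in rad, forces in N, time in s.
With the tool pointing down it reaches from about 0.3 to 0.775 m from the base axis. Payload 14.6 kg.
Tool frame: the origin (TCP) lies between the finger pads; the fingertips stand manip.tcp_to_tips ahead of it and the grasp point (between the pads) lies 11 mm behind it (manip.tcp_to_tips is the distance from the TCP to the fingertips, in m); z points along the fingers, y is the direction in which the jaws open and shut (so a half turn about z gives the same grasp; the last joint's range is limited). The gripper opens to 85 mm and grips with 20 to 120 N. Pads are 22 mm wide; open, the fingers measure 114 mm over their backs; the gripper's body (76 mm by 85 mm) begins 54 mm behind the grasp point. The pads swing forward as they close: fully open they stand 13 mm farther back than shut.
Start: joints at [-1.268, 0.3, 1.521, -0, 1.321, -0.067], TCP at [0.199, -0.513, 0.239] pointing down, gripper open.
Joint ranges: [-3.03, 3.03], [-0.79, 2.21], [0.23, 2.52], [-1.04, 4.18], [0, 3.07], [-2.55, 2.55]. Speed limits (rad/s): [2.22, 2.22, 2.57, 3.14, 3.14, 3.14].

INTERFACE

Orientations are given as a rotation vector (axis times angle).
In Python, from rig import manip gives the robot as it stands.
- The arm moves only by the shell command python3 -m handwheel 'ROWS'. ROWS is JSON, a list of rows, each a list of 7 numbers: the shift along the tool's x, y, z in cm, then the turn, a rotation vector about the tool's x, y, z in rad, then the finger opening in cm, from 0 to 8.54. A call has 1 to 20 rows; each row is the pose to reach, as a shift and turn from the pose commanded when the call began, along the tool's axes at that moment; what a row does not reach only later rows make up. A row lasts 1/8 s, in which the tool goes at most 62.5 mm and 10.7 degrees, less where a joint would pass 70% of its speed; a pose out of reach is approached as far as the arm can. A call with a gripper value outside its range is refused whole. The fingers move at their own pace and stop on an object; the grip force is fixed at half the most. Time passes only in rows, so rows that repeat a pose let the fingers close. It gives the time, the measured TCP pose, the force and the opening at its end, in the units of the state.
- manip.get_obs(): the state, without advancing time (a new reading comes with each control period).
- manip.grab_frame(name): name is "scene" or "top"; returns the picture (384x512x3 uint8, red, green, blue); there is no depth.
- manip.camera_model(name): a dict with "vfov" (degrees; the focal length in pixels is half the picture's height over the tangent of half this angle, whatever the lens; pixels are square), "cx", "cy" (the principal point, pixels), "R" (3x3) and "t" (3): a world point X has camera coordinates R X + t. Camera axes: x right, y down, z forward; pixel columns grow to the right and rows downward; lengths in m; the calibration is good to about 2 mm. A picture is of the moment at which its call begins. camera_model takes no time and is no camera call.
- manip.hand_in(): hands the job in, once; it reports no verdict.
The state is a dict: "clock": time; "joints": joint angles; "qvel": joint speeds; "effort": joint torques, N m; "position": TCP position; "eef_rot": TCP orientation; "wrist_force": force on the tool from outside, world axes, zero at the start; "moment": the same for the moment, N m; "finger_gap": finger opening in m.
Only numpy, scipy, OpenCV 4.12 (cv2) and the standard library are available. Lean on these libraries where they do the work, as an engineer would, in place of code of your own. Each camera call takes 0.05 s, during which the arm holds its last target.

## Working session

There is one attempt and no reset: what is moved stays moved. The work goes in short steps, Python scripts to look and compute and a shell command to move; the robot and the scene stay as the last step left them, time stands still between calls to the robot, and variables do not carry over. Pictures are saved under pics/ and viewed, and the job is handed in when it is done.

```bash
ls; mkdir -p pics
python3 - <<'E'
from rig import manip
import cv2
for n in("scene","top"):
    f=manip.grab_frame(n); cv2.imwrite(f"pics/{n}0.png",cv2.cvtColor(f,cv2.COLOR_RGB2BGR)); print(n,manip.camera_model(n))
print(manip.get_obs(),manip.tcp_to_tips)
E
```

```text
pics
scene {'vfov': 57.604077606858596, 'cx': 253.77326864000193, 'cy': 188.00433177479832, 'R': array([[ 0.71399797,  0.70013017,  0.00496299],
       [ 0.51814843, -0.52361775, -0.6762741 ],
       [-0.47088119,  0.4854299 , -0.73663336]]), 't': array([-0.42014661, -0.2166568 ,  1.41789704])}
top {'vfov': 56.00049846222274, 'cx': 259.26267725369365, 'cy': 187.832870302771, 'R': array([[-0.00556697, -0.99984403, -0.01676096],
       [-0.98135336,  0.00868289, -0.19201611],
       [ 0.19213169,  0.01537948, -0.98124864]]), 't': array([0.0023401 , 0.58141591, 1.07964569])}
{'clock': 0.1, 'joints': array([-1.26761938e+00,  3.00441045e-01,  1.52153078e+00, -3.94532513e-06,
        1.32070130e+00, -6.65889896e-02]), 'qvel': array([ 0.00051953, -0.00205444, -0.00163503,  0.000205  , -0.00139449,
        0.00024104]), 'effort': array([ 3.25913803e-03, -5.44374955e+01, -3.62374234e+01, -3.33292928e-05,
        2.98208295e-03,  2.61636848e-05]), 'position': array([ 0.19870905, -0.51262925,  0.23875907]), 'eef_rot': array([-3.08699842e+00, -5.77328037e-01,  2.06193437e-04]), 'wrist_force': array([0.73871933, 0.14989588, 0.41607686]), 'moment': array([-0.03279294,  0.00802765,  0.03800487]), 'finger_gap': 0.08544597734355217} 0.008
```

View pics/scene0.png

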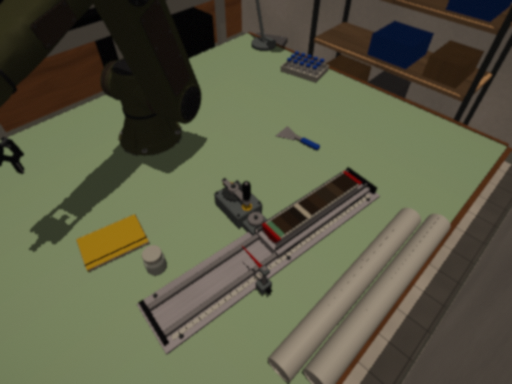

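View pics/top0.png

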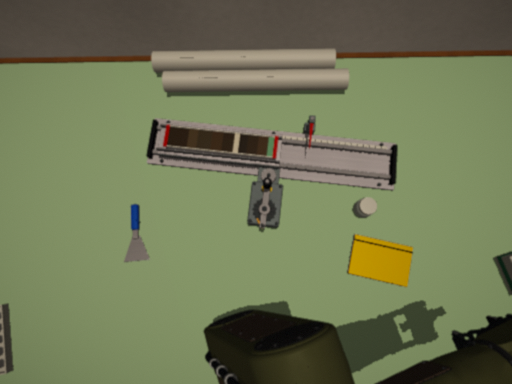

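The scene picture shows the crank at about (243,195), the pointer at (255,260) and the ash band at (304,208). In the top picture the crank axis is near (264,209), the grip near (267,183), the ash band at (236,143) and the pointer near (310,130). I'll zoom in.

Run:
```python
import cv2,numpy as np
a=cv2.imread("pics/scene0.png")[160:310,190:340]; b=cv2.imread("pics/top0.png")[110:240,200:330]
g=lambda i:np.clip(cv2.resize(i,(600,600),interpolation=cv2.INTER_CUBIC).astype(float)*1.6,0,255)
cv2.imwrite("pics/z1.png",g(a));cv2.imwrite("pics/z2.png",g(b))
```

```text
[ WARN:0@0.123] global loadsave.cpp:1063 imwrite_ Unsupported depth image for selected encoder is fallbacked to CV_8U.
```

View pics/z1.png

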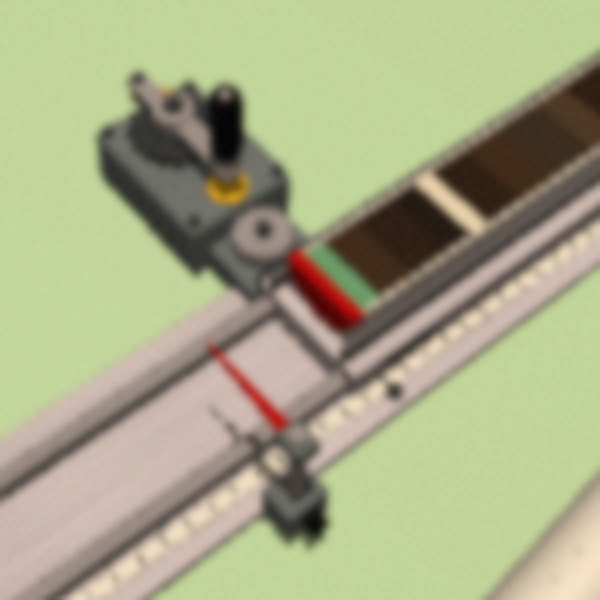

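View pics/z2.png

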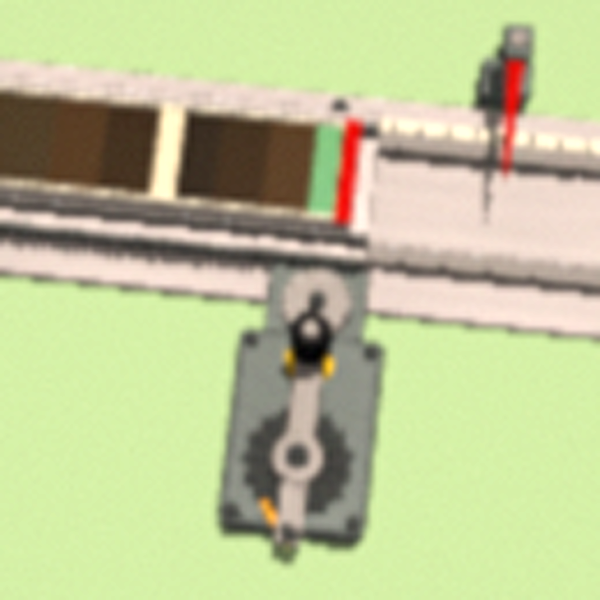

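```bash
cat > h.py <<'E'
import numpy as np
from rig import manip
def ray(n,u,v):
    c=manip.camera_model(n);f=192/np.tan(np.radians(c["vfov"])/2)
    R=np.array(c["R"]);t=np.array(c["t"])
    return -R.T@t, R.T@np.array([(u-c["cx"])/f,(v-c["cy"])/f,1])
def onz(n,u,v,z):
    o,d=ray(n,u,v);return o+d*(z-o[2])/d[2]
def tri(a,b):
    (o,d),(p,e)=ray("scene",*a),ray("top",*b)
    s,t=np.linalg.lstsq(np.c_[d,-e],p-o,rcond=None)[0]
    return (o+s*d+p+t*e)/2,np.linalg.norm(o+s*d-p-t*e)
def proj(n,X):
    c=manip.camera_model(n);f=192/np.tan(np.radians(c["vfov"])/2)
    x=np.array(c["R"])@X+np.array(c["t"]);return c["cx"]+f*x[0]/x[2],c["cy"]+f*x[1]/x[2]
E
python3 - <<'E'
from h import *
np.set_printoptions(precision=4,suppress=True)
S=lambda x,y:(190+(x+.5)/4-.5,160+(y+.5)/4-.5)
k=600/130
T=lambda x,y:(200+(x+.5)/k-.5,110+(y+.5)/k-.5)
for nm,s,t,z in[("grip",(227,93),(311,328),.165),("hub",(175,105),(298,457),.09),("tip",(211,346),(507,176),.102),("ash",(452,203),(168,152),.081),("spot",(228,188),(310,365),.061)]:
    s,t=S(*s),T(*t);print(nm,onz("scene",*s,z),onz("top",*t,z),tri(s,t))
# case corners/rail edges top
for p in [(0,278),(600,338)]: print(onz("top",*T(*p),.0))
for p in [(152,195),(162,103),(184,105),(175,198)]: print("ashc",onz("top",*T(*p),.081))
for p in [(415,180),(435,170),(470,237),(487,222)]: print("ashS",onz("scene",*S(*p),.081))
# notable
for p in [(365,207),(135,245),(380,260)]: print(onz("top",*p,.02))
E
```

```text
grip [ 0.5807 -0.0239  0.165 ] [ 0.5807 -0.0257  0.165 ] (array([ 0.581 , -0.0251,  0.1659]), np.float64(0.0014225201087041785))
hub [ 0.5098 -0.0127  0.09  ] [ 0.5108 -0.0168  0.09  ] (array([ 0.5112, -0.0157,  0.093 ]), np.float64(0.00278528075625542))
tip [ 0.6966 -0.1548  0.102 ] [ 0.6968 -0.1577  0.102 ] (array([ 0.6969, -0.1566,  0.1039]), np.float64(0.002215319698484036))
ash [0.7249 0.0703 0.081 ] [0.723  0.0704 0.081 ] (array([0.7239, 0.0709, 0.0794]), np.float64(0.0010964663646061603))
spot [ 0.5828 -0.0264  0.061 ] [ 0.5776 -0.0254  0.061 ] (array([ 0.5792, -0.0245,  0.056 ]), np.float64(0.0022875564528306376))
[0.6556 0.1984 0.    ]
[ 0.6072 -0.2334  0.    ]
ashc [0.6925 0.0811 0.081 ]
ashc [0.7582 0.0748 0.081 ]
ashc [0.7566 0.0596 0.081 ]
ashc [0.6902 0.0654 0.081 ]
ashS [0.6905 0.068  0.081 ]
ashS [0.695  0.0865 0.081 ]
ashS [0.7546 0.0546 0.081 ]
ashS [0.7549 0.0745 0.081 ]
[ 0.5231 -0.3393  0.02  ]
[0.4074 0.3936 0.02  ]
[ 0.3566 -0.3754  0.02  ]
```

```bash
cat >> h.py <<'E'
from scipy.spatial.transform import Rotation as Ro
def rel(X):
    o=manip.get_obs();R=Ro.from_rotvec(o["eef_rot"]);tgt=Ro.from_matrix(np.diag([1.,-1,-1]))
    return (R.inv().apply(np.array(X)-o["position"])*100).round(2),(R.inv()*tgt).as_rotvec().round(4)
E
python3 -c "
from h import *
print(rel([.581,-.0248,.24]))"
```

```text
(array([ 53.28, -31.67,  -0.09]), array([-1.100e-03,  1.000e-04,  3.698e-01]))
```

```bash
python3 -m handwheel '[[5,-3,0,0,0,0.05,8.54],[10.5,-6.3,0,0,0,0.15,8.54],[16,-9.5,0,0,0,0.3,8.54],[21,-12.5,0,0,0,0.37,8.54],[26,-15.5,0,0,0,0.37,8.54],[31,-18.4,0,0,0,0.37,8.54],[36,-21.4,0,0,0,0.37,8.54],[41,-24.4,0,0,0,0.37,8.54],[46,-27.4,0,0,0,0.37,8.54],[51,-30.4,0,0,0,0.37,8.54],[53.3,-31.7,0,0,0,0.37,8.54],[53.3,-31.7,0,0,0,0.37,8.54],[53.3,-31.7,0,0,0,0.37,8.54]]'
python3 - <<'E'
from h import *
import cv2
print(rel([.581,-.0248,.118]),manip.get_obs()["wrist_force"])
for n in("scene","top"):
    f=cv2.cvtColor(manip.grab_frame(n),cv2.COLOR_RGB2BGR); cv2.imwrite(f"pics/{n}1.png",f)
a=cv2.imread("pics/scene1.png")[120:270,190:340]
cv2.imwrite("pics/z3.png",np.clip(cv2.resize(a,(600,600),interpolation=cv2.INTER_CUBIC)*1.6,0,255).astype('uint8'))
E
```

```text
clock: 1.72
position: [0.5807, -0.0252, 0.239]
eef_rot: [3.142, -0.001, -0.001]
wrist_force: [-0.9, -0.8, 0.7]
finger_gap: 0.0855
(array([ 0.04, -0.04, 12.1 ]), array([ 0.0001,  0.0007, -0.0006])) [-0.86476859 -0.805869    0.67877536]
```

View pics/z3.png

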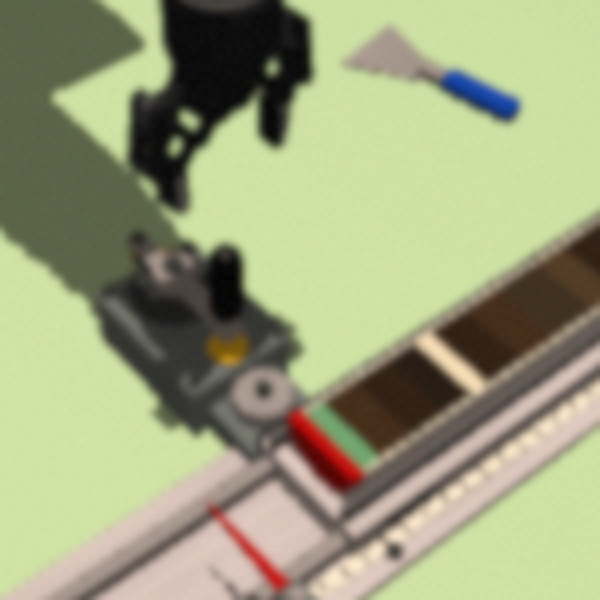

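The open gripper is right above the grip at (225,280), with its fingers on either side of it, so I'll descend and close.

```bash
python3 -m handwheel '[[0,0,4,0,0,0,8.54],[0,0,8,0,0,0,8.54],[0,0,10.5,0,0,0,8.54],[0,0,12,0,0,0,8.54],[0,0,12,0,0,0,8.54],[0,0,12,0,0,0,2],[0,0,12,0,0,0,2],[0,0,12,0,0,0,2],[0,0,12,0,0,0,2],[0,0,12,0,0,0,2],[0,0,12,0,0,0,2],[0,0,12,0,0,0,2]]'
python3 - <<'E'
from h import *
import cv2
print(manip.get_obs()["position"])
f=cv2.cvtColor(manip.grab_frame("scene"),cv2.COLOR_RGB2BGR)[120:270,190:340]
cv2.imwrite("pics/z4.png",np.clip(cv2.resize(f,(600,600),interpolation=cv2.INTER_CUBIC)*1.6,0,255).astype('uint8'))
E
```

```text
clock: 3.32
position: [0.5814, -0.0246, 0.1199]
eef_rot: [3.141, -0.0, 0.001]
wrist_force: [-2.9, -0.0, 5.9]
finger_gap: 0.0259
[ 0.58136796 -0.0246133   0.11991075]
```

View pics/z4.png

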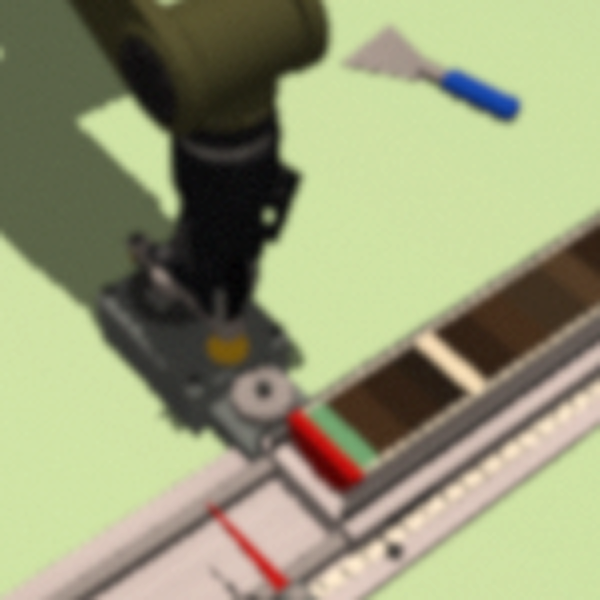

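```bash
cat >> h.py <<'E'
def rows(a0,a1,st,psi=-.117,r=7.0):
    a=lambda d:psi-np.radians(d)
    n=int(round(abs(a1-a0)/st));L=[]
    for k in range(1,n+1):
        d=a0+(a1-a0)*k/n
        L.append("[%.2f,%.2f,0,0,0,0,2]"%(r*(np.cos(a(d))-np.cos(a(a0))),-r*(np.sin(a(d))-np.sin(a(a0)))))
    print(",".join(L))
E
python3 -c "
from h import *
rows(0,120,15)"
```

```text
[-0.45,1.77,0,0,0,0,2],[-1.34,3.37,0,0,0,0,2],[-2.61,4.68,0,0,0,0,2],[-4.18,5.61,0,0,0,0,2],[-5.94,6.11,0,0,0,0,2],[-7.77,6.14,0,0,0,0,2],[-9.54,5.69,0,0,0,0,2],[-11.14,4.80,0,0,0,0,2]
```

```bash
python3 -m handwheel '[[-0.45,1.77,0,0,0,0,2],[-1.34,3.37,0,0,0,0,2],[-2.61,4.68,0,0,0,0,2],[-4.18,5.61,0,0,0,0,2],[-5.94,6.11,0,0,0,0,2],[-7.77,6.14,0,0,0,0,2],[-9.54,5.69,0,0,0,0,2],[-11.14,4.8,0,0,0,0,2],[-11.14,4.8,0,0,0,0,2],[-11.14,4.8,0,0,0,0,2]]'
cat >> h.py <<'E'
def look(tag):
    import cv2
    for n,(y,x) in dict(scene=(120,190),top=(100,190)).items():
        f=cv2.cvtColor(manip.grab_frame(n),cv2.COLOR_RGB2BGR)[y:y+150,x:x+150]
        cv2.imwrite(f"pics/{tag}_{n}.png",np.clip(cv2.resize(f,(600,600),interpolation=cv2.INTER_CUBIC)*1.6,0,255).astype('uint8'))
    o=manip.get_obs();A=np.array([.5119,-.0164]);d=o["position"][:2]-A
    print(o["position"],np.hypot(*d),"crank deg",np.degrees(-.117-np.arctan2(d[1],d[0]))%360)
E
python3 -c "
from h import *
look('c1')
rows(120,240,15)"
```

```text
clock: 4.62
position: [0.4701, -0.0728, 0.1199]
eef_rot: [3.141, -0.0, 0.002]
wrist_force: [1.1, 1.2, 7.8]
finger_gap: 0.0255
[ 0.47025123 -0.0729446   0.11985911] 0.07022757616481107 crank deg 119.67045053979822
[-1.31,-1.27,0,0,0,0,2],[-2.25,-2.84,0,0,0,0,2],[-2.74,-4.60,0,0,0,0,2],[-2.77,-6.43,0,0,0,0,2],[-2.32,-8.20,0,0,0,0,2],[-1.43,-9.80,0,0,0,0,2],[-0.15,-11.11,0,0,0,0,2],[1.42,-12.04,0,0,0,0,2]
```

View pics/c1_scene.png

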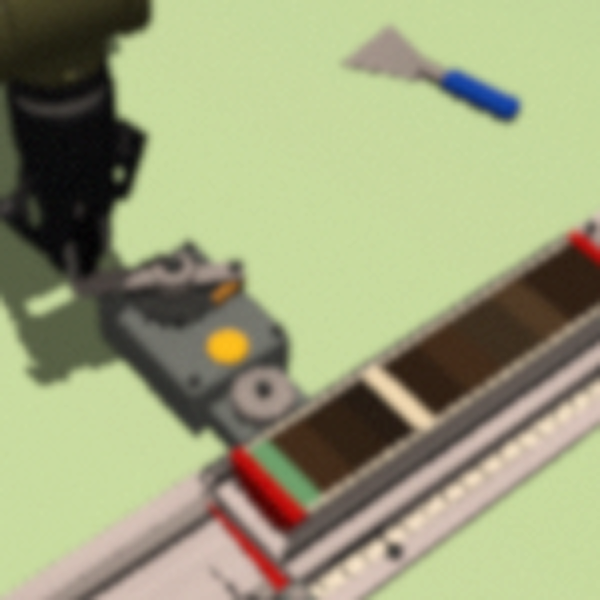

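View pics/c1_top.png

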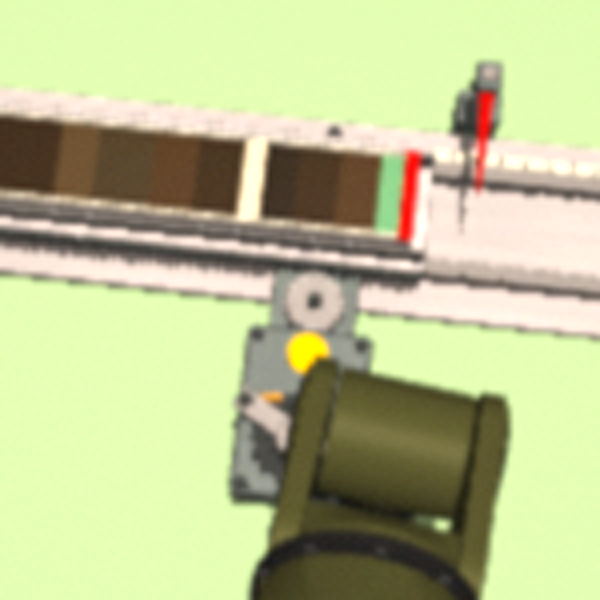

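The crank drives well: the ash band has moved to (253,180) in the top crop and (398,398) in the scene crop. The spot is now fully visible at (308,353) and (228,346). I'll measure with colour masks.

```bash
cat >> h.py <<'E'
def ashspot(tag):
    import cv2
    out={}
    for n,(y0,x0) in dict(scene=(120,190),top=(100,190)).items():
        im=cv2.imread(f"pics/{tag}_{n}.png");h=cv2.cvtColor(im,cv2.COLOR_BGR2HSV)
        for nm,lo,hi in[("spot",(18,150,120),(32,255,255)),("ash",(10,25,150),(28,110,255)),("red",(0,180,120),(8,255,255))]:
            m=cv2.inRange(h,lo,hi);N,l,s,c=cv2.connectedComponentsWithStats(m)
            for i in range(1,N):
                if s[i,4]>300:
                    u,v=x0+(c[i][0]+.5)/4-.5,y0+(c[i][1]+.5)/4-.5
                    print(n,nm,s[i],c[i].round(0),onz(n,u,v,.081 if nm=="ash" else .061).round(4))
E
python3 -c "
from h import *
ashspot('c1')"
```

```text
scene spot [ 207  330   41   34 1108] [228. 347.] [ 0.5815 -0.0256  0.061 ]
scene ash [ 347   28   96   50 2276] [390.  56.] [0.4518 0.3157 0.081 ]
scene ash [ 354  354   89   80 1998] [398. 396.] [0.7161 0.0177 0.081 ]
scene ash [539 366  41  31 343] [560. 381.] [0.7931 0.1137 0.081 ]
scene ash [ 237  373   56   41 1290] [265. 395.] [ 0.6457 -0.0499  0.081 ]
scene ash [  292   380   308   220 11802] [461. 499.] [ 0.8058 -0.0201  0.081 ]
scene ash [496 390  46  43 434] [520. 411.] [0.7885 0.0699 0.081 ]
scene ash [406 458  57  40 472] [430. 475.] [ 0.7777 -0.0194  0.081 ]
scene ash [   0  471  205  129 6179] [116. 543.] [ 0.662  -0.2109  0.081 ]
scene ash [221 484  41  50 345] [238. 508.] [ 0.7009 -0.1334  0.081 ]
scene ash [ 291  485  115   93 1447] [347. 533.] [ 0.7676 -0.0957  0.081 ]
scene ash [ 155  531  115   69 3003] [208. 571.] [ 0.7214 -0.1827  0.081 ]
scene ash [100 562  57  38 351] [130. 581.] [ 0.6905 -0.224   0.081 ]
scene red [572 236  28  26 334] [586. 247.] [0.7176 0.2594 0.061 ]
scene red [ 233  450   71   73 1466] [268. 487.] [ 0.6945 -0.0969  0.061 ]
scene red [235 531  51  56 524] [264. 563.] [ 0.7356 -0.1436  0.061 ]
top spot [ 287  333   41   42 1234] [306. 351.] [ 0.5814 -0.0235  0.061 ]
top ash [    0    88   600   204 37210] [342. 197.] [ 0.7005 -0.0531  0.081 ]
top ash [ 486  136  114   56 3751] [544. 165.] [ 0.725  -0.2116  0.081 ]
top ash [   0  244  277   58 6336] [135. 273.] [0.6413 0.109  0.081 ]
top ash [ 282  273   65  105 3071] [313. 306.] [ 0.6133 -0.029   0.081 ]
top ash [ 355  280  245   58 6985] [482. 305.] [ 0.6125 -0.1598  0.081 ]
top ash [ 236  384   53   64 1385] [267. 413.] [0.5297 0.0068 0.081 ]
top red [477  92  16  54 608] [484. 116.] [ 0.7739 -0.1688  0.061 ]
top red [400 154  22  87 948] [408. 194.] [ 0.7086 -0.1065  0.061 ]
```

```bash
python3 -m handwheel '[[-1.31,-1.27,0,0,0,0,2],[-2.25,-2.84,0,0,0,0,2],[-2.74,-4.6,0,0,0,0,2],[-2.77,-6.43,0,0,0,0,2],[-2.32,-8.2,0,0,0,0,2],[-1.43,-9.8,0,0,0,0,2],[-0.15,-11.11,0,0,0,0,2],[1.42,-12.04,0,0,0,0,2],[1.42,-12.04,0,0,0,0,2]]'; python3 -c "
from h import *
look('c2')
ashspot('c2')
rows(240,390,15)"
```

```text
clock: 5.85
position: [0.4852, 0.0482, 0.1199]
eef_rot: [-3.141, -0.0, -0.002]
wrist_force: [-1.3, 4.1, 10.3]
finger_gap: 0.0256
[0.4846643  0.04794397 0.1198694 ] 0.06987081101009587 crank deg 240.35428495059
scene spot [ 207  330   41   34 1107] [228. 347.] [ 0.5815 -0.0257  0.061 ]
scene ash [ 347   27   96   52 2296] [390.  56.] [0.4524 0.3158 0.081 ]
scene ash [ 514  212   86   61 1653] [568. 247.] [0.7155 0.2311 0.081 ]
scene ash [572 262  28  28 327] [589. 277.] [0.7467 0.2153 0.081 ]
scene ash [ 460  359  128   99 1147] [524. 406.] [0.7882 0.0759 0.081 ]
scene ash [ 236  372   59   43 1464] [263. 394.] [ 0.6442 -0.0505  0.081 ]
scene ash [ 301  381   95   94 2281] [344. 433.] [ 0.7106 -0.0348  0.081 ]
scene ash [  290   380   310   220 11788] [460. 499.] [ 0.8055 -0.0206  0.081 ]
scene ash [391 447  69  58 769] [428. 476.] [ 0.777  -0.0213  0.081 ]
scene ash [165 454  71  40 458] [203. 473.] [ 0.6626 -0.1303  0.081 ]
scene ash [ 286  496  112   76 1019] [342. 535.] [ 0.7666 -0.0994  0.081 ]
scene ash [   0  511  153   89 4179] [ 87. 562.] [ 0.6591 -0.2345  0.081 ]
scene ash [
[... 453 characters left out ...]
18647] [455. 228.] [ 0.6743 -0.1407  0.081 ]
top ash [   0  237  276   65 6282] [133. 272.] [0.6417 0.111  0.081 ]
top ash [ 282  273   66  106 3318] [313. 309.] [ 0.6112 -0.029   0.081 ]
top ash [ 355  283  245   55 5712] [484. 307.] [ 0.6114 -0.1612  0.081 ]
top ash [ 291  398   72   59 1798] [326. 426.] [ 0.5194 -0.0382  0.081 ]
top red [ 469   92   24  155 1575] [480. 167.] [ 0.7306 -0.164   0.061 ]
top red [  28  115   26   86 1250] [ 40. 156.] [0.7439 0.1893 0.061 ]
[1.76,-0.50,0,0,0,0,2],[3.59,-0.52,0,0,0,0,2],[5.36,-0.07,0,0,0,0,2],[6.95,0.82,0,0,0,0,2],[8.26,2.09,0,0,0,0,2],[9.20,3.66,0,0,0,0,2],[9.70,5.42,0,0,0,0,2],[9.72,7.25,0,0,0,0,2],[9.27,9.02,0,0,0,0,2],[8.38,10.61,0,0,0,0,2]
```

The band is moving 25.5 mm/rad with almost no idle turning: about 121 mm (271°) remains. I'll go on to 390°, then 465°, and measure again.

```bash
python3 -m handwheel '[[1.76,-0.5,0,0,0,0,2],[3.59,-0.52,0,0,0,0,2],[5.36,-0.07,0,0,0,0,2],[6.95,0.82,0,0,0,0,2],[8.26,2.09,0,0,0,0,2],[9.2,3.66,0,0,0,0,2],[9.7,5.42,0,0,0,0,2],[9.72,7.25,0,0,0,0,2],[9.27,9.02,0,0,0,0,2],[8.38,10.61,0,0,0,0,2],[8.38,10.61,0,0,0,0,2]]'; python3 -c "
from h import *
look('c3')
rows(390,465,15)"
```

```text
clock: 7.32
position: [0.5673, -0.0593, 0.1199]
eef_rot: [-3.141, 0.002, 0.001]
wrist_force: [-4.3, 3.3, 9.8]
finger_gap: 0.0254
[ 0.56768615 -0.05883413  0.11985653] 0.07009101049438463 crank deg 30.55508015737019
[-1.27,1.31,0,0,0,0,2],[-2.84,2.25,0,0,0,0,2],[-4.60,2.74,0,0,0,0,2],[-6.43,2.77,0,0,0,0,2],[-8.20,2.32,0,0,0,0,2]
```

View pics/c3_scene.png

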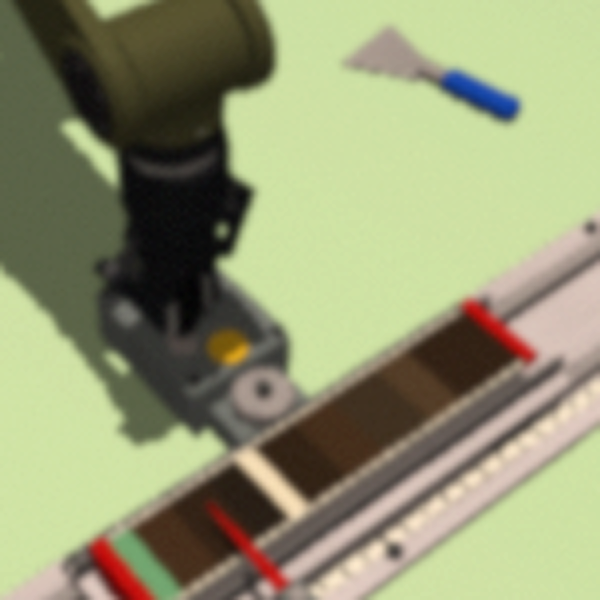

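The ash band is at (271,483) in the crop and the pointer tip at (212,506), with the grip still held. I'll go on to 465°.

```bash
python3 -m handwheel '[[-1.27,1.31,0,0,0,0,2],[-2.84,2.25,0,0,0,0,2],[-4.6,2.74,0,0,0,0,2],[-6.43,2.77,0,0,0,0,2],[-8.2,2.32,0,0,0,0,2],[-8.2,2.32,0,0,0,0,2],[-8.2,2.32,0,0,0,0,2]]'; python3 -c "
from h import *
look('c4')
import cv2
for n,y,x in (('scene',235,210),('top',115,250)):
    f=cv2.cvtColor(manip.grab_frame(n),cv2.COLOR_RGB2BGR)[y:y+60,x:x+80]
    cv2.imwrite('pics/c4z_%s.png'%n,np.clip(cv2.resize(f,(800,600),interpolation=cv2.INTER_CUBIC)*1.6,0,255).astype('uint8'))
"
```

```text
clock: 8.3
position: [0.4861, -0.0818, 0.1199]
eef_rot: [3.141, -0.001, 0.002]
wrist_force: [0.7, 2.6, 7.9]
finger_gap: 0.0257
[ 0.48623283 -0.08181676  0.11987187] 0.07027201609651215 crank deg 104.71964347670651
```

View pics/c4z_scene.png

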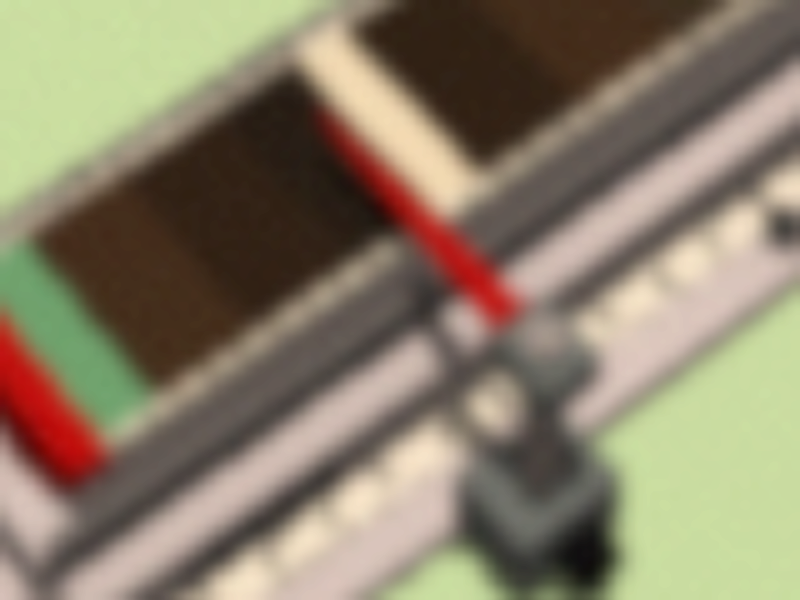

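View pics/c4z_top.png

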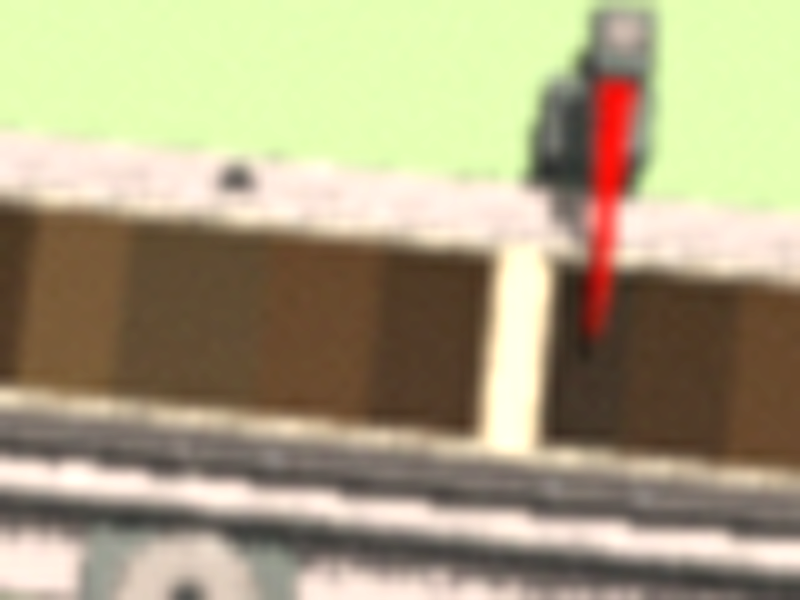

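Run:
```python
from h import *
S=lambda x,y:(210+(x+.5)/10-.5,235+(y+.5)/10-.5)
T=lambda x,y:(250+(x+.5)/10-.5,115+(y+.5)/10-.5)
yb=np.array([.117,.993,0])
for tp in ((318,108),(322,118)):
  print("S",(onz("scene",*S(394,122),.081)-onz("scene",*S(*tp),.102))@yb)
print("T",(onz("top",*T(516,345),.081)-onz("top",*T(592,342),.102))@yb)
print(tri(S(320,112),T(592,342)),tri(S(394,122),T(516,345)))
rows(104.7,149.7,9)
```

```text
S 0.02161123987232892
S 0.022701256245470966
T 0.021664745974026046
(array([ 0.69384058, -0.15541336,  0.10145127]), np.float64(0.0002334114712559438)) (array([ 0.70004084, -0.13405795,  0.07975472]), np.float64(0.0009373579621810489))
[-0.99,-0.48,0,0,0,0,2],[-1.89,-1.11,0,0,0,0,2],[-2.68,-1.87,0,0,0,0,2],[-3.34,-2.75,0,0,0,0,2],[-3.86,-3.72,0,0,0,0,2]
```

Both views agree on about 21.9 mm to go, which is 49°. I'll turn slowly by 48°.

```bash
python3 -c "
from h import *
rows(105,153,8)"
```

```text
[-0.88,-0.42,0,0,0,0,2],[-1.69,-0.97,0,0,0,0,2],[-2.42,-1.62,0,0,0,0,2],[-3.05,-2.36,0,0,0,0,2],[-3.57,-3.19,0,0,0,0,2],[-3.98,-4.08,0,0,0,0,2]
```

```bash
python3 -m handwheel '[[-0.88,-0.42,0,0,0,0,2],[-1.69,-0.97,0,0,0,0,2],[-2.42,-1.62,0,0,0,0,2],[-3.05,-2.36,0,0,0,0,2],[-3.57,-3.19,0,0,0,0,2],[-3.98,-4.08,0,0,0,0,2],[-3.98,-4.08,0,0,0,0,2],[-3.98,-4.08,0,0,0,0,2],[-3.98,-4.08,0,0,0,0,2]]'; python3 -c "
from h import *
look('c5')
import cv2
for n,y,x in (('scene',235,210),('top',115,250)):
    f=cv2.cvtColor(manip.grab_frame(n),cv2.COLOR_RGB2BGR)[y:y+60,x:x+80]
    cv2.imwrite('pics/c5z_%s.png'%n,np.clip(cv2.resize(f,(800,600),interpolation=cv2.INTER_CUBIC)*1.6,0,255).astype('uint8'))
"
```

```text
clock: 9.62
position: [0.4463, -0.0412, 0.1198]
eef_rot: [3.141, -0.001, 0.001]
wrist_force: [-2.6, -0.9, 10.6]
finger_gap: 0.0256
[ 0.44629534 -0.04122244  0.11983919] 0.07014360102520664 crank deg 152.57155436484575
```

View pics/c5z_scene.png

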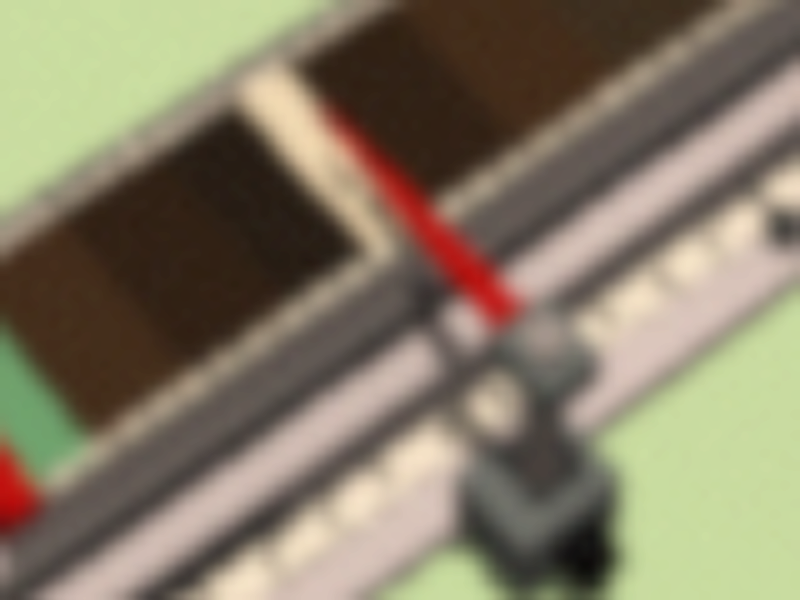

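View pics/c5z_top.png

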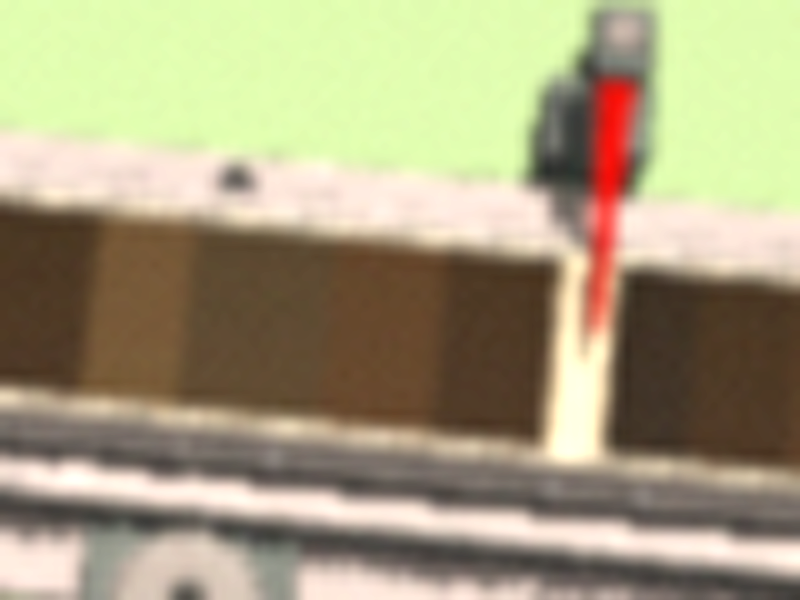

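In the top crop the tip is at (592,345) and the band centre at (581,350). In the scene crop the tip is at (320,110) and the band centre near (327,160). Casting rays:

Run:
```python
from h import *
S=lambda x,y:(210+(x+.5)/10-.5,235+(y+.5)/10-.5)
T=lambda x,y:(250+(x+.5)/10-.5,115+(y+.5)/10-.5)
yb=np.array([.117,.993,0])
for c in ((327,160),(332,163)): print("S",(onz("scene",*S(*c),.081)-onz("scene",*S(320,111),.102))@yb)
print("T",(onz("top",*T(580,350),.081)-onz("top",*T(592,345),.102))@yb)
rows(153,0,153/11)
```

```text
S -0.00010100387718144992
S 0.00038275568945797024
T 0.0016945135450200134
[0.78,1.51,0,0,0,0,2],[1.89,2.78,0,0,0,0,2],[3.28,3.75,0,0,0,0,2],[4.86,4.36,0,0,0,0,2],[6.55,4.57,0,0,0,0,2],[8.23,4.37,0,0,0,0,2],[9.81,3.77,0,0,0,0,2],[11.21,2.81,0,0,0,0,2],[12.33,1.54,0,0,0,0,2],[13.12,0.04,0,0,0,0,2],[13.52,-1.61,0,0,0,0,2]
```

The band is within 2 mm, and it has been there over 0.2 s. Now I'll crank back counter-clockwise to the parking spot.

```bash
python3 -m handwheel '[[0.78,1.51,0,0,0,0,2],[1.89,2.78,0,0,0,0,2],[3.28,3.75,0,0,0,0,2],[4.86,4.36,0,0,0,0,2],[6.55,4.57,0,0,0,0,2],[8.23,4.37,0,0,0,0,2],[9.81,3.77,0,0,0,0,2],[11.21,2.81,0,0,0,0,2],[12.33,1.54,0,0,0,0,2],[13.12,0.04,0,0,0,0,2],[13.52,-1.61,0,0,0,0,2],[13.52,-1.61,0,0,0,0,2],[13.52,-1.61,0,0,0,0,2]]'; python3 -c "
from h import *
look('c6')
"
```

```text
clock: 11.45
position: [0.5814, -0.0248, 0.1199]
eef_rot: [3.141, 0.0, 0.0]
wrist_force: [-2.9, 0.9, 9.9]
finger_gap: 0.0256
[ 0.58136069 -0.0250108   0.11989233] 0.06999237860048226 crank deg 0.36310115259805453
```

View pics/c6_scene.png

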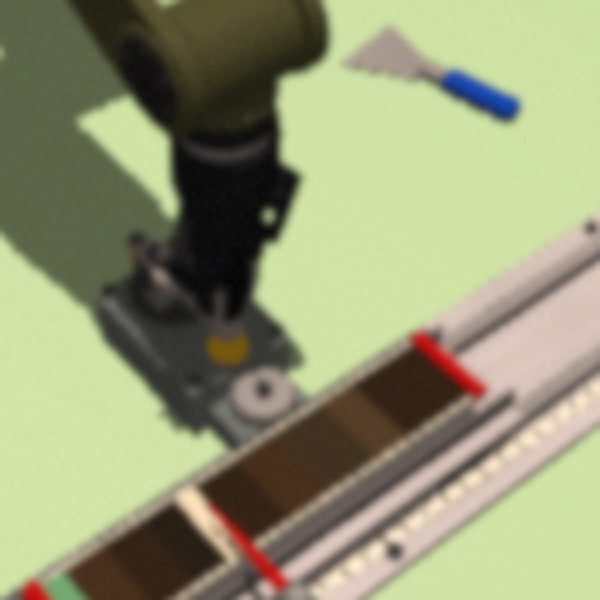

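The grip is over the yellow spot (228,346) and the ash band is still at the pointer tip (212,508). I'll open and rise straight up.

```bash
python3 -m handwheel '[[0,0,0,0,0,0,4],[0,0,0,0,0,0,6],[0,0,0,0,0,0,8.5],[0,0,0,0,0,0,8.5],[0,0,0,0,0,0,8.5],[0,0,0,0,0,0,8.5],[0,0,-3,0,0,0,8.5],[0,0,-7,0,0,0,8.5],[0,0,-12,0,0,0,8.5],[-5,0,-15,0,0,0,8.5],[-10,0,-15,0,0,0,8.5],[-15,0,-15,0,0,0,8.5],[-15,0,-15,0,0,0,8.5],[-15,0,-15,0,0,0,8.5]]'; python3 -c "
from h import *
look('c7')
ashspot('c7')
import cv2
for n,y,x in (('scene',235,210),('top',115,250)):
    f=cv2.cvtColor(manip.grab_frame(n),cv2.COLOR_RGB2BGR)[y:y+60,x:x+80]
    cv2.imwrite('pics/c7z_%s.png'%n,np.clip(cv2.resize(f,(800,600),interpolation=cv2.INTER_CUBIC)*1.6,0,255).astype('uint8'))
" | grep -v ash
```

```text
clock: 13.3
position: [0.4317, -0.0246, 0.2697]
eef_rot: [3.141, -0.0, 0.002]
wrist_force: [-0.3, 0.3, -0.2]
finger_gap: 0.085
[ 0.43187926 -0.02461532  0.26919381] 0.08044134801729969 crank deg 167.43466269312663
scene spot [207 339  40  25 666] [227. 352.] [ 0.585  -0.0297  0.061 ]
scene red [414 335  67  60 942] [446. 364.] [0.7132 0.0807 0.061 ]
scene red [219 511  65  76 767] [256. 555.] [ 0.7274 -0.143   0.061 ]
top red [477  92  16  77 666] [484. 120.] [ 0.7708 -0.1685  0.061 ]
top red [ 179  131   25   86 1243] [191. 172.] [0.729  0.0676 0.061 ]
```

View pics/c7_scene.png

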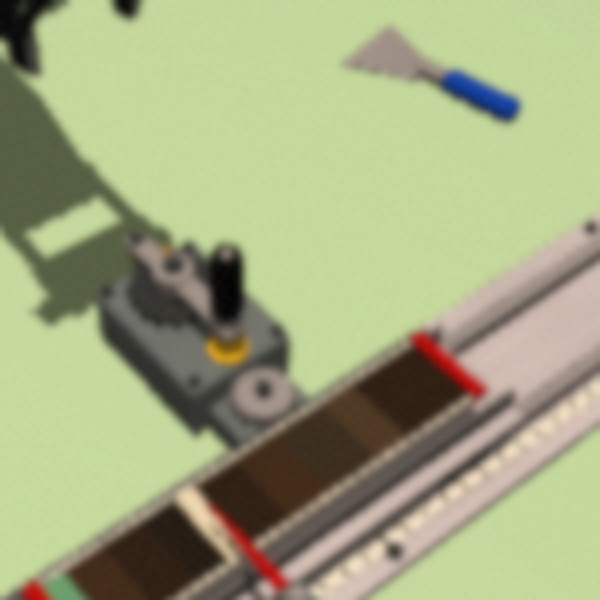

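View pics/c7_top.png

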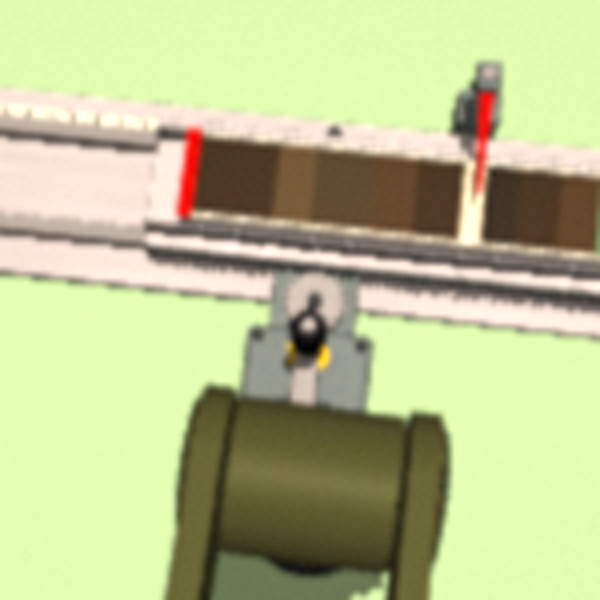

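View pics/c7z_top.png

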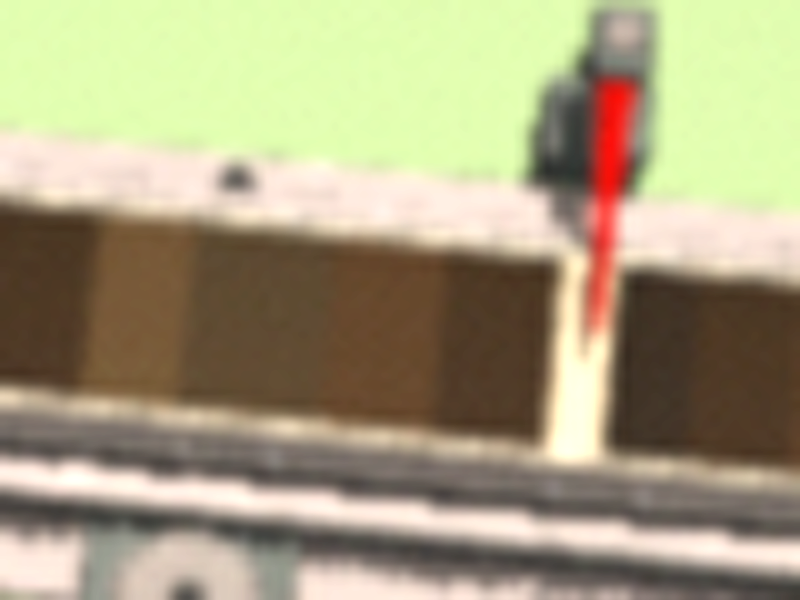

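The band hasn't moved since the last check. The grip top is at (228,252) in the scene crop, matching its pose over the spot, and the arm is clear.

```bash
python3 -c "
from rig import manip
print(manip.hand_in())"
```

```text
the job is handed in; nothing more can be done
None
```

The job is done and handed in at about 13.4 s on the robot's clock. I cranked the grip about 513° clockwise, checking the ash layer against the pointer on the way. Then I turned it back 153° counter-clockwise, let go over the yellow spot and raised the arm clear.

- **Ash layer:** the two cameras put it between about 0 mm (scene view) and 1.7 mm (top view) from the pointer tip along the rails, against a limit of 8 mm. In the final pictures it had not moved after the crank was turned back and released.
- **Grip:** it was about 1 mm from the measured centre of the yellow spot when I let go, against a limit of 16 mm. In the final scene view it stands over the spot at the same place as at the start.
- **Forces and contact:** wrist forces stayed below about 11 N at the end of each move. The last reading, with the arm clear, was near zero.
- **Bystanders:** the scraper looks unmoved in the final view. The notebook and jar were not in my final crops, but the arm never worked near them.

No check failed. The only disagreement was the gap of about 2 mm between the two cameras, which is within the calibration.

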